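# Tip the cam locks from the scoop tray into the latched hardware case

### The arm

A 6-joint arm with a two-finger parallel gripper is mounted at the origin on the work surface. World frame = base frame: x ahead of the robot, y to its left, z up, the work surface at z = 0. Lengths are in m, angles in rad, forces in N, time in s.
With the tool pointing down it reaches from about 0.275 to 1 m from the base axis. Payload 8.4 kg.
Tool frame: the origin (TCP) lies at the very end of the fingers, on their centre line; the grasp point (between the pads) lies 19 mm behind it; y points along the fingers, x is the direction in which the jaws open and shut, and the axes are right-handed (so a half turn about y gives the same grasp; the last joint's range is limited). The gripper opens to 85 mm and grips with 20 to 120 N. Pads are 22 mm wide; open, the fingers measure 114 mm over their backs; the gripper's body (76 mm by 85 mm) begins 54 mm behind the grasp point. The pads swing forward as they close: fully open they stand 13 mm farther back than shut.
Start: joints at [-1.142, 0.353, 1.633, -0, 1.155, -0.002], TCP at [0.261, -0.568, 0.231] pointing down, gripper open.
Joint ranges: [-2.63, 2.63], [-0.92, 2.1], [0.06, 2.66], [-1.3, 4.44], [0, 2.69], [-3.02, 3.02]. Speed limits (rad/s): [2.22, 2.22, 2.79, 3.14, 3.14, 3.14].

### API

Orientations are given as a unit quaternion [x, y, z, w].
In Python, from bench import ctrl gives the robot as it stands. The module is installed in compiled form; this text tells all that it offers.
- The arm moves only by the shell command python3 -m handwheel 'ROWS' [FORCE]. ROWS is JSON, one flat list of numbers, 7 for each row, row after row: the shift along the tool's x, y, z in mm, then the turn, a rotation vector about the tool's x, y, z in degrees, then the finger opening in mm, from 0 to 85.4. A call has exactly 8 rows; each row is the pose to reach, as a shift and turn from the pose measured when the call began, along the tool's axes at that moment; what a row does not reach only later rows make up. A row lasts 1/12 s, in which the tool goes at most 41.7 mm and 7.16 degrees, less where a joint would pass 70% of its speed; a pose out of reach is approached as far as the arm can. A call with a gripper value outside its range is refused whole. The fingers move at their own pace and stop on an object; FORCE is the grip in N (left out, the last holds). Time passes only in rows, so rows that repeat a pose let the fingers close, or fill a call up. It gives the time, the measured TCP pose, the force and the opening at its end, in the units of the state.
- ctrl.sense(): the state, without advancing time (a new reading comes with each control period).
- ctrl.snapshot(name): name is "scene" or "side" or "wrist"; returns (picture, depth): 480x640x3 uint8, red, green, blue; 480x640 float32, m along the optical axis (not along the pixel's ray), 0 where there is no reading.
- ctrl.calibration(name): a dict with "K" (3x3 intrinsics, pixels), "R" (3x3) and "t" (3): a world point X has camera coordinates R X + t; the wrist camera has in their place "mount" (4x4, takes a point from camera to tool coordinates, whose origin is the TCP and whose axes are the tool frame's). Camera axes: x right, y down, z forward; pixel columns grow to the right and rows downward; lengths in m; the calibration is good to about 2 mm. The wrist camera is an equidistant fisheye: a pixel r from the principal point sees the ray r / f radians off the axis. A picture is of the moment at which its call begins: read the wrist's pose just before it. calibration takes no time and is no camera call.
- ctrl.close_job(): hands the job in, once; it reports no verdict.
Trained networks look in the newest picture that a camera, given by its name, has taken for a name from the list of things; names that differ only in an ending like _2 or _b are one class to them, and where a whole thing is asked for, a point or a joint stands for the part that bears it (a point fixed in the world has none). Each returns a list of dicts, best first, with "p" (0 to 1); they miss things now and then, are a little off and sometimes report something else, mostly with a low value. They report only what shows in the picture. A call takes as long as a camera call.
- ctrl.spot_in(camera, target): "extent" ([centre column, centre row, width, height] in pixels, round what is visible of it).
The state is a dict: "time_s": time; "qpos": joint angles; "joint_velocities": joint speeds; "effort": joint torques, N m; "tcp_pos": TCP position; "tool_rot": TCP orientation; "force": force on the tool from outside, world axes, zero at the start; "ft_torque": the same for the moment, N m; "grip_width": opening from 0.0 (shut) to 1.0 (fully open).
Only numpy, scipy, OpenCV 4.12 (cv2) and the standard library are available. Lean on these libraries where they do the work, as an engineer would, in place of code of your own. Each camera call takes 0.05 s, during which the arm holds its last target. There are 200 camera calls.

### The job

Swing the red latch clear of the blue hardware case's lid and open the lid so that it stands upright. Then tip all six cam locks out of the orange tray into the case, and set the empty tray back down upright on the turntable, leaving the case open. Leave the dowel tray, the glass, the wrench and the hex key set as they are.

Things in the scene. Friction and masses are not known exactly. Their poses are not given: they have to be found in the camera images.
- case: Blue hardware case, an open box 180 (x) x 200 (y) x 70 mm high with 5 mm walls and floor, fixed to the mat, closed by a hinged lid. Origin: centre of its underside; z up; its +x side carries the lid hinge, its -x side (the front) the latch. A black block 34 (x) x 26 (y) x 79 mm high stands against the front wall at y = -50 mm and carries the latch.
- case_mouth (a point): Centre of the case's open mouth, level with the top of its walls, 70 mm above its underside; axes as the case.
- lid (a joint): Lid angle, rad: 0 shut, grows as the front edge rises, stop at 1.75 (just past upright). Stiff hinge (0.3 N m of friction; lid 0.2 kg): the lid stays at any angle. It cannot rise while the latch lies over it. The lid is a blue plate 180 x 200 x 8 mm; closed, its top is 78.5 mm above the case's underside.
- lid_handle (a point): Grip point on the lid's yellow tab, which moves with the lid: 9 mm below the tab's top end, on its middle. The tab is a block 12 mm (along the case's x) x 30 mm (along the case's y) that stands 33 mm proud of the lid's top, 155 mm in front of the hinge line and 45 mm to the case's +y side of the middle. Axes as the case when shut.
- lid_hinge (a point): A point on the lid's hinge line, in the middle of the case's far (+x) upper rim, 70.5 mm above the case's underside; the hinge line runs along the case's y.
- latch (a joint): Latch angle, rad: 0 points straight back over the lid (along the case's +x); grows as the lever swings, clockwise seen from above, towards the case's -y side and off the lid; stop at 1.75. Clear of the lid from about 1.35. Friction 0.06 N m; it stays where it is left.
- latch_pin (a point): Middle of the upright red grip pin near the free end of the latch lever, 9 mm below the pin's top. The pin is round, 12 mm in diameter, and stands 31 mm above the lever, 42 mm from the pivot. The red lever is a flat bar 66 x 14 x 6 mm lying 2 mm above the lid. Moves with the latch.
- latch_pivot (a point): Point on the latch's vertical pivot axis at the same height as latch_pin: 110 mm in front (-x) of the case's middle, at y = -50 mm of the case.
- turntable: White plastic lazy Susan, 260 mm in diameter, top 30 mm above its underside; turns about its vertical axis under about 0.15 N m. Origin: centre of its underside. Both trays stand on it, at its y = +55 and -55 mm (which is which varies), lips roughly to its -x.
- tray: Orange scoop tray with the six cam locks; loose, about 90 g, 140 (x) x 64 (y, outside) x 36 mm high, walls and floor 4 mm. Origin: centre of its underside. Walls at both sides (y) and the back (+x); at the -x end only a pouring lip, the last 40 mm of floor ramping up 20 degrees to 18 mm. Grip it across the side walls. Friction with the parts about 0.6.
- tray_lip (a point): Middle of the upper edge of the orange tray's pouring lip, 70 mm along the tray's -x and 18 mm above its underside.
- dowels: Green scoop tray, loose, same shape and size as the orange one (origin centre of underside), with wooden dowels in it; 150 g in all. To be left alone.
- post: Pine corner post of the wardrobe frame, 40 x 40 mm and 150 mm high on a 60 x 60 mm foot, fixed. Origin: centre of its underside.
- cup: Drinking glass, loose, 70 mm in rim diameter, 100 mm high. Origin: centre of its underside. To be left alone.
- wrench: Stainless steel adjustable wrench, loose, 180 mm long and 44 mm wide at the jaws, 12 mm thick, lying flat along its own x, jaws to +x. Origin: middle of its underside. To be left alone.
- hexset: Blue hex key set in its holder, loose, 35 (x) x 95 (y) x 24 mm. Origin: centre of its underside. To be left alone.
- cam1_center (a point): Centre of a cam lock: metal disc 20 mm in diameter, 14 mm thick, about 20 g, loose in the orange tray at the start; its z is the disc's axis.
- cam2_center (a point): Centre of a cam lock: metal disc 20 mm in diameter, 14 mm thick, about 20 g, loose in the orange tray at the start; its z is the disc's axis.
- cam3_center (a point): Centre of a cam lock: metal disc 20 mm in diameter, 14 mm thick, about 20 g, loose in the orange tray at the start; its z is the disc's axis.
- cam4_center (a point): Centre of a cam lock: metal disc 20 mm in diameter, 14 mm thick, about 20 g, loose in the orange tray at the start; its z is the disc's axis.
- cam5_center (a point): Centre of a cam lock: metal disc 20 mm in diameter, 14 mm thick, about 20 g, loose in the orange tray at the start; its z is the disc's axis.
- cam6_center (a point): Centre of a cam lock: metal disc 20 mm in diameter, 14 mm thick, about 20 g, loose in the orange tray at the start; its z is the disc's axis.

How it is judged:
On the way, in this order (a step that is already met when the one before it is completed fails the run):
1. the latch is swung clear of the lid (value of joint latch above 1.3 rad), for 0.1 s.
2. the lid is open, upright or nearly so (value of joint lid above 1.3 rad), for 0.2 s.
3. the orange tray is tipped with its lip over the open case (angle between tray's own z axis and vertical above 0.6 rad and horizontal distance between tray_lip and case below 0.12 m and height (world z) of tray_lip above 0.05 m and value of joint lid above 1.2 rad), for 0.1 s.
At the end, for the whole second after the job is handed in: All six cam locks lie inside the case (centres within its walls and below its rim), the lid still stands open beyond 1.2 rad, and the orange tray stands upright (within 0.15 rad) and still on the turntable's top, its middle within 100 mm of the turntable's axis (x of cam1_center in the frame of case between -0.086 and 0.086 m and y of cam1_center in the frame of case between -0.096 and 0.096 m and z of cam1_center in the frame of case between 0 and 0.065 m and x of cam2_center in the frame of case between -0.086 and 0.086 m and y of cam2_center in the frame of case between -0.096 and 0.096 m and z of cam2_center in the frame of case between 0 and 0.065 m and x of cam3_center in the frame of case between -0.086 and 0.086 m and y of cam3_center in the frame of case between -0.096 and 0.096 m and z of cam3_center in the frame of case between 0 and 0.065 m and x of cam4_center in the frame of case between -0.086 and 0.086 m and y of cam4_center in the frame of case between -0.096 and 0.096 m and z of cam4_center in the frame of case between 0 and 0.065 m and x of cam5_center in the frame of case between -0.086 and 0.086 m and y of cam5_center in the frame of case between -0.096 and 0.096 m and z of cam5_center in the frame of case between 0 and 0.065 m and x of cam6_center in the frame of case between -0.086 and 0.086 m and y of cam6_center in the frame of case between -0.096 and 0.096 m and z of cam6_center in the frame of case between 0 and 0.065 m and value of joint lid above 1.2 rad and angle between tray's own z axis and vertical below 0.15 rad and z of tray in the frame of turntable between 0.025 and 0.036 m and horizontal distance between tray and turntable below 0.1 m and linear speed of tray below 0.02 m/s); the robot touches nothing.
It fails at once if the glass is moved more than 30 mm or tipped (distance of cup from where it was at the start of the episode above 0.03 m or angle between cup's own z axis and vertical above 0.3 rad).
It fails at once if the wrench is moved more than 30 mm (distance of wrench from where it was at the start of the episode above 0.03 m).
It fails at once if the hex key set is moved more than 30 mm (distance of hexset from where it was at the start of the episode above 0.03 m).
It fails at once if the dowel tray is moved more than 50 mm or tipped (distance of dowels from where it was at the start of the episode above 0.05 m or angle between dowels's own z axis and vertical above 0.3 rad).
It also fails if it takes over 72 s, if anything falls off the work surface, if the arm or the gripper's body presses on something with over 40 N, if the wrist force passes 120 N, or if a joint passes its speed limit or range.

## Working session

There is one attempt and no reset: what is moved stays moved. The work goes in short steps, Python scripts to look and compute and a shell command to move; the robot and the scene stay as the last step left them, time stands still between calls to the robot, and variables do not carry over. Pictures are saved under pics/ and viewed, about 8 in all and at most 12, crops included, and the job is handed in when it is done.

```bash
mkdir -p pics; cat > h.py <<'E'
import numpy as np, cv2
from bench import ctrl
from scipy.spatial.transform import Rotation as Ro
def cloud(name):
    img,d=ctrl.snapshot(name); c=ctrl.calibration(name)
    K=np.array(c['K']);R=np.array(c['R']);t=np.array(c['t'])
    v,u=np.mgrid[:480,:640]
    P=np.stack([(u-K[0,2])/K[0,0]*d,(v-K[1,2])/K[1,1]*d,d],-1)
    W=(P-t)@R   # R^T (P-t)
    W[d==0]=np.nan
    return img,W
def save(img,n): cv2.imwrite('pics/'+n+'.png',img[...,::-1])
E
python3 - <<'E'
from h import *
s=ctrl.sense(); print(s)
for n in ['scene','side']:
    img,W=cloud(n); save(img,n+'0'); np.save(n+'W.npy',W); np.save(n+'I.npy',img)
    for t in ['case','lid_handle','latch_pin','turntable','tray','dowels','post','cup','wrench','hexset']:
        r=ctrl.spot_in(n,t)[:2]
        for q in r:
            e=q['extent']; w=W[int(min(479,max(0,e[1]))),int(min(639,max(0,e[0])))]
            print(n,t,round(q['p'],2),np.round(e),np.round(w,3))
E
```

```text
{'time_s': 0.0, 'qpos': array([-1.14239389e+00,  3.53636168e-01,  1.63415841e+00,  1.74689458e-05,
        1.15517528e+00, -2.40713145e-03]), 'joint_velocities': array([ 0.00090862, -0.00089549, -0.00053538, -0.00131595, -0.00085181,
        0.00129579]), 'effort': array([-1.51813358e-03, -6.05259347e+01, -3.42061543e+01, -1.33713456e-04,
        9.49459733e-03, -4.19044213e-06]), 'tcp_pos': array([ 0.26080502, -0.56745414,  0.23055877]), 'tool_rot': array([-0.59504644,  0.38198179, -0.38116931,  0.59558341]), 'force': array([-0.2449489 ,  0.58976907,  0.48994026]), 'ft_torque': array([-0.03822636,  0.02544443,  0.02488624]), 'grip_width': 1.00237060375861}
scene case 0.71 [192. 278. 128. 110.] [ 0.603 -0.266  0.08 ]
scene lid_handle 0.72 [392. 242.  56.  55.] [0.543 0.177 0.036]
scene lid_handle 0.62 [325. 277.  32.  57.] [ 0.681 -0.019  0.092]
scene latch_pin 0.7 [146. 245.  10.  20.] [ 0.5   -0.344  0.104]
scene turntable 0.77 [409. 248. 119.  74.] [0.59  0.194 0.053]
scene turntable 0.5 [190. 280. 128. 110.] [ 0.608 -0.268  0.082]
scene tray 0.9 [434. 230.  59.  51.] [0.536 0.278
[... 643 characters left out ...]
 0.74 [216. 360. 109.  91.] [0.545 0.266 0.035]
side turntable 0.83 [240. 354. 178. 139.] [0.523 0.241 0.045]
side turntable 0.66 [460. 178.  34.  23.] [ 0.491 -0.377  0.081]
side tray 0.6 [214. 360. 110.  88.] [0.549 0.268 0.037]
side dowels 0.83 [261. 313. 100.  72.] [0.56  0.161 0.042]
side dowels 0.48 [338. 260.  44.  97.] [0.513 0.026 0.092]
side post 0.61 [338. 260.  50.  93.] [0.513 0.026 0.092]
side cup 0.66 [288. 235.  37.  56.] [0.629 0.021 0.085]
side cup 0.56 [398. 315.  36.  53.] [ 0.404 -0.001  0.016]
side wrench 0.73 [239. 240.  69.  48.] [0.755 0.025 0.011]
side wrench 0.25 [458. 177.  29.  26.] [ 0.493 -0.375  0.083]
side hexset 0.81 [396. 316.  35.  51.] [0.404 0.002 0.017]
```

```bash
python3 - <<'E'
from h import *
C=[]
for n in ['scene','side']:
    W=np.load(n+'W.npy');I=np.load(n+'I.npy')
    H=cv2.cvtColor(I,cv2.COLOR_RGB2HSV)
    h,s,v=[H[...,i].astype(int) for i in range(3)]; z=W[...,2]; x=W[...,0];y=W[...,1]
    def rep(l,m):
        m=cv2.erode(m.astype(np.uint8),np.ones((2,2)))>0
        p=W[m]; p=p[np.isfinite(p).all(1)]
        if len(p)<8: print(n,l,len(p));return
        r=cv2.minAreaRect((p[:,:2]*1000).astype(np.float32))
        print(n,l,len(p),'med',np.round(np.median(p,0),3),'lo',np.round(np.percentile(p,1,axis=0),3),'hi',np.round(np.percentile(p,99,axis=0),3),'rect',np.round(np.array(r[0]+r[1]+(r[2],)),1))
    far=(x>0.3)
    rep('lidtop',far&(h>95)&(h<130)&(s>110)&(z>.072)&(z<.09)&(y<-.1))
    rep('yellow',far&(h>20)&(h<35)&(s>120)&(z>.085)&(y<-.05))
    rep('red pin',far&((h<7)|(h>172))&(s>130)&(z>.094)&(y<-.1))
    rep('red lever',far&((h<7)|(h>172))&(s>130)&(z<.094)&(z>.07)&(y<-.1))
    rep('orange',far&(h>7)&(h<20)&(s>150)&(y>.05)&(z>.03))
    rep('orange rim',far&(h>7)&(h<20)&(s>150)&(y>.05)&(z>.062))
    rep('green',far&(h>40)&(h<85)&(s>80)&(y>.05)&(z>.03))
    rep('green rim',far&(h>40)&(h<85)&(s>80)&(y>.05)&(z>.062))
    rep('white tt',far&(s<40)&(v>150)&(y>.05)&(z>.024)&(z<.036))
a=[cv2.imread(f'pics/{n}0.png') for n in ['scene','side']]
cv2.imwrite('pics/both.png',np.vstack([a[0][170:380,100:500],a[1][130:430,130:530]])[:,:])
E
```

```text
scene lidtop 5296 med [ 0.567 -0.27   0.081] lo [ 0.46  -0.372  0.074] hi [ 0.655 -0.16   0.084] rect [ 551.2 -267.2  180.6  199.    14.8]
scene yellow 170 med [ 0.479 -0.24   0.102] lo [ 0.472 -0.253  0.087] hi [ 0.485 -0.226  0.115] rect [ 478.9 -240.1   10.5   29.    10.6]
scene red pin 57 med [ 0.502 -0.341  0.109] lo [ 0.496 -0.346  0.096] hi [ 0.505 -0.337  0.122] rect [ 501.5 -341.6    8.8    9.6   26.5]
scene red lever 32 med [ 0.503 -0.339  0.089] lo [ 0.453 -0.347  0.081] hi [ 0.511 -0.336  0.092] rect [ 482.4 -341.5   10.    58.4   89.6]
scene orange 1201 med [0.556 0.271 0.053] lo [0.476 0.229 0.036] hi [0.617 0.311 0.07 ] rect [545.5 270.2 140.6  68.4  10.8]
scene orange rim 194 med [0.571 0.283 0.067] lo [0.481 0.229 0.062] hi [0.618 0.313 0.071] rect [546.4 269.5 139.1  67.5  11.4]
scene green 1312 med [0.565 0.166 0.051] lo [0.491 0.125 0.035] hi [0.629 0.199 0.07 ] rect [559.1 161.1 140.3  67.8   6.7]
scene green rim 202 med [0.586 0.163 0.067] lo [0.493 0.125 0.062] hi [0.629 0.2   0.071] rect [560.7 162.3 135.3  66.8   5.2]
scene white tt 2563 med [0.617 0.198 0.03
[... 563 characters left out ...]
0.082] hi [ 0.503 -0.332  0.091] rect [ 473.1 -339.2   61.4   15.7    4.3]
side orange 3497 med [0.523 0.271 0.051] lo [0.467 0.233 0.036] hi [0.61  0.316 0.07 ] rect [538.9 274.4 139.6  64.7  11.4]
side orange rim 732 med [0.541 0.292 0.067] lo [0.467 0.233 0.062] hi [0.61  0.316 0.07 ] rect [539.2 274.3 137.3  64.2  11. ]
side green 3100 med [0.542 0.162 0.051] lo [0.482 0.13  0.036] hi [0.623 0.203 0.07 ] rect [552.7 166.5 139.2  65.2   6.2]
side green rim 605 med [0.557 0.181 0.067] lo [0.483 0.129 0.062] hi [0.623 0.204 0.071] rect [552.7 166.  138.6  64.9   5.7]
side white tt 8329 med [0.48  0.235 0.033] lo [0.419 0.096 0.029] hi [0.665 0.343 0.035] rect [540.5 220.2 256.3 249.   45.9]
```

View pics/both.png

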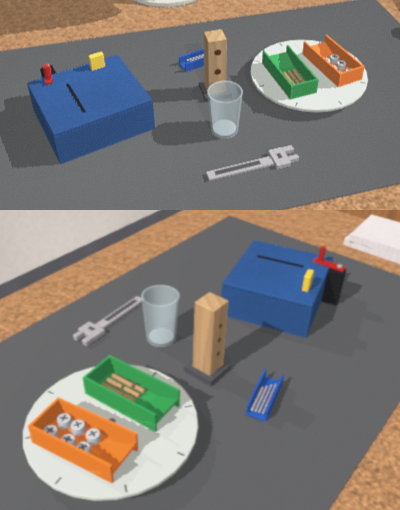

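```bash
cat >> h.py <<'E'
def tool():
    s=ctrl.sense(); return np.array(s['tcp_pos']),Ro.from_quat(s['tool_rot']),s
def down(deg):
    "tool down, jaw axis x at world heading deg"
    a=np.radians(deg);x=np.array([np.cos(a),np.sin(a),0]);y=np.array([0,0,-1.]);return Ro.from_matrix(np.stack([x,y,np.cross(x,y)],1))
def go(P,R=None,start=None):
    p,r,s=tool()
    if start is not None: p,r=start
    P=np.array(P,float); R=R or r
    return (np.round(r.inv().apply(P-p)*1000,1).tolist(),np.round(np.degrees((r.inv()*R).as_rotvec()),1).tolist())
def wcloud():
    p,r,s=tool(); img,d=ctrl.snapshot('wrist'); c=ctrl.calibration('wrist')
    K=np.array(c['K']);M=np.array(c['mount'])
    v,u=np.mgrid[:480,:640]
    a=(u-K[0,2])/K[0,0];b=(v-K[1,2])/K[1,1];th=np.hypot(a,b)+1e-9
    k=np.tan(np.clip(th,0,1.5))/th
    P=np.stack([a*k*d,b*k*d,d],-1)
    W=(P@M[:3,:3].T+M[:3,3])@r.as_matrix().T+p
    W[d==0]=np.nan
    return img,W
def rep(I,W,which):
    H=cv2.cvtColor(I,cv2.COLOR_RGB2HSV); h,s,v=[H[...,i].astype(int) for i in range(3)]; x,y,z=W[...,0],W[...,1],W[...,2]
    red=((h<7)|(h>172))&(s>130); org=(h>7)&(h<20)&(s>150); f=x>.3
    ms=dict(lid=(h>95)&(h<130)&(s>110)&(z>.072)&(z<.09)&(y<-.1),blue=(h>95)&(h<130)&(s>110)&(y<-.1),yellow=(h>20)&(h<35)&(s>120)&(z>.085)&(y<-.05),
     ytop=(h>20)&(h<35)&(s>120)&(z>.106)&(y<-.05),pin=red&(z>.094)&(y<-.1),pintop=red&(z>.112)&(y<-.1),lever=red&(z<.094)&(z>.07)&(y<-.1),orange=org&(y>.05)&(z>.03),orim=org&(y>.05)&(z>.061),
     green=(h>40)&(h<85)&(s>80)&(y>.05)&(z>.061))
    for l in which:
        p=W[ms[l]&f]; p=p[np.isfinite(p).all(1)]
        if len(p)<8: print(l,len(p)); continue
        r=cv2.minAreaRect((p[:,:2]*1000).astype(np.float32))
        print(l,len(p),'med',np.round(np.median(p,0),3),'lo',np.round(np.percentile(p,1,axis=0),3),'hi',np.round(np.percentile(p,99,axis=0),3),'rect',np.round(np.array(r[0]+r[1]+(r[2],)),1))
E
python3 - <<'E'
from h import *
p,r,s=tool(); print(np.round(r.as_matrix(),3)); print(np.round(ctrl.calibration('wrist')['mount'],3))
x=r.as_matrix()[:,0]; print(np.degrees(np.arctan2(x[1],x[0])))
print(go([.497,-.34,.23],down(15)),go([.497,-.34,.23],down(-40)),go([.497,-.34,.23],down(90-26)))
E
```

```text
[[ 0.418  0.     0.909]
 [-0.909  0.     0.418]
 [-0.    -1.     0.   ]]
[[ 1.     0.002  0.001  0.   ]
 [-0.    -0.327  0.945 -0.143]
 [ 0.002 -0.945 -0.327  0.083]
 [ 0.     0.     0.     1.   ]]
-65.31727848244367
([-108.5, 1.3, 309.6], [-0.0, -80.3, -0.0]) ([-108.5, 1.3, 309.6], [-0.0, -25.3, -0.0]) ([-108.5, 1.3, 309.6], [-0.0, -129.3, 0.0])
```

```bash
python3 -m handwheel '[-108,-30,250,0,-20,0,85, -108,-30,290,0,-40,0,60, -108,-30,300,0,-60,0,40, -108,-30,310,0,-80,0,40, -108,-30,310,0,-80,0,40, -108,-30,310,0,-80,0,40, -108,-30,310,0,-80,0,40, -108,-30,310,0,-80,0,40]' 20
python3 -m handwheel '[0,0,0,0,0,0,40, 0,0,0,0,0,0,40, 0,0,0,0,0,0,40, 0,0,0,0,0,0,40, 0,0,0,0,0,0,40, 0,0,0,0,0,0,40, 0,0,0,0,0,0,40, 0,0,0,0,0,0,40]'
python3 - <<'E'
from h import *
I,W=wcloud(); save(I,'w1'); p,r,s=tool(); print(p,s['qpos'],s['force'],s['grip_width'])
x=r.as_matrix()[:,0]; print(np.degrees(np.arctan2(x[1],x[0])))
rep(I,W,['lid','ytop','yellow','pin','pintop','lever'])
E
```

```text
time_s: 1.77
tcp_pos: [0.4991, -0.3384, 0.2617]
tool_rot: [0.706, -0.047, 0.047, -0.705]
force: [0.1, -0.9, 0.4]
grip_width: 0.471
time_s: 2.43
tcp_pos: [0.4986, -0.339, 0.2617]
tool_rot: [0.706, -0.047, 0.048, -0.705]
force: [0.0, -0.5, -0.1]
grip_width: 0.469
[ 0.49874656 -0.33886592  0.2617229 ] [-5.99367419e-01  2.91605501e-01  1.65011515e+00  1.68942620e-04
  1.19937548e+00 -4.64916551e-01] [ 0.06406936 -0.1550399   0.07724805] 0.4705966355105183
-7.7069769555564465
lid 41290 med [ 0.544 -0.262  0.082] lo [ 0.446 -0.371  0.081] hi [ 0.643 -0.165  0.084] rect [ 544.4 -266.3  181.5  199.8   15.1]
ytop 591 med [ 0.471 -0.24   0.115] lo [ 0.463 -0.254  0.107] hi [ 0.479 -0.226  0.117] rect [ 471.  -240.1   12.    30.2   13.9]
yellow 660 med [ 0.472 -0.24   0.115] lo [ 0.463 -0.254  0.089] hi [ 0.48  -0.226  0.117] rect [ 471.1 -240.1   12.2   30.2   13.6]
pin 262 med [ 0.495 -0.339  0.121] lo [ 0.489 -0.346  0.095] hi [ 0.5   -0.335  0.123] rect [ 494.6 -341.1   11.    11.8    9.7]
pintop 191 med [ 0.495 -0.34   0.121] lo [ 0.49  -0.347  0.113] hi [ 0.5   -0.335  0.123] rect [ 494.5 -341.1   11.5   10.8   60.2]
lever 951 med [ 0.472 -0.341  0.09 ] lo [ 0.441 -0.353  0.082] hi [ 0.506 -0.335  0.093] rect [ 473.  -344.2   67.9   18.4    1.9]
```

View pics/w1.png

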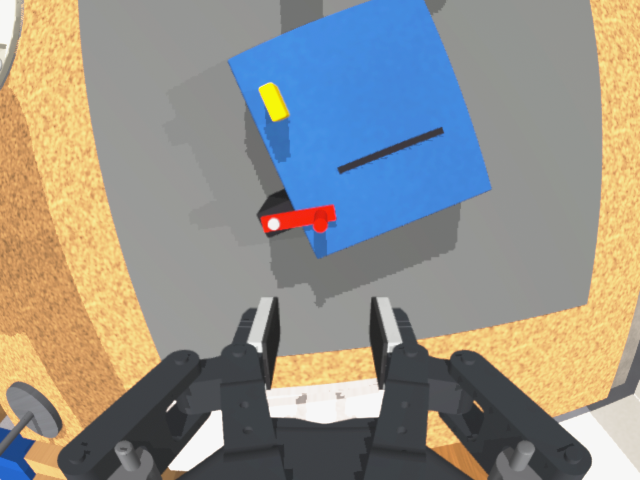

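```bash
python3 - <<'E'
from h import *
print(go([.4945,-.341,.096])); 
p0=np.array([.4945,-.341,.096]);pv=np.array([.4511,-.3431]);p,r,s=tool()
for a in [-10,-22,-34,-46,-58,-68,-74,-78]:
    q=np.r_[pv+.0425*np.array([np.cos(np.radians(a)),np.sin(np.radians(a))]),.096]
    print(a,go(q,start=(p0,r))[0])
E
```

```text
([-4.0, 165.7, -2.7], [0.0, 0.0, 0.0])
-10 [-0.3, 0.0, -9.6]
-22 [-1.5, 0.0, -18.4]
-34 [-4.6, -0.0, -26.7]
-46 [-9.4, -0.0, -34.2]
-58 [-15.6, -0.0, -40.6]
-68 [-21.7, -0.0, -44.8]
-74 [-25.6, -0.0, -46.8]
-78 [-28.4, -0.0, -47.9]
```

```bash
python3 -m handwheel '[-4,40,-3,0,0,0,40, -4,80,-3,0,0,0,40, -4,115,-3,0,0,0,40, -4,140,-3,0,0,0,40, -4,155,-3,0,0,0,40, -4,166,-3,0,0,0,40, -4,166,-3,0,0,0,8, -4,166,-3,0,0,0,8]' 20
python3 -m handwheel '[0,0,0,0,0,0,5, 0,0,-10,0,0,0,5, -1,0,-18,0,0,0,5, -5,0,-27,0,0,0,5, -9,0,-34,0,0,0,5, -16,0,-41,0,0,0,5, -22,0,-45,0,0,0,5, -28,0,-48,0,0,0,5]'
python3 -m handwheel '[0,0,0,0,0,0,5, 0,0,0,0,0,0,40, 0,0,0,0,0,0,40, 0,-15,0,0,0,0,40, 0,-40,0,0,0,0,40, 0,-80,0,0,0,0,40, 0,-120,0,0,0,0,40, 0,-120,0,0,0,0,40]'
python3 - <<'E'
from h import *
I,W=wcloud(); save(I,'w2')
rep(I,W,['lid','ytop','pintop','lever'])
print(go([.471,-.240,.13],down(14.5)))
E
```

```text
time_s: 3.15
tcp_pos: [0.4946, -0.3415, 0.0959]
tool_rot: [0.706, -0.047, 0.048, -0.705]
force: [0.1, -0.3, 0.9]
grip_width: 0.193
time_s: 3.82
tcp_pos: [0.4635, -0.39, 0.0978]
tool_rot: [0.708, -0.045, 0.051, -0.703]
force: [10.7, -7.5, -12.5]
grip_width: 0.129
time_s: 4.48
tcp_pos: [0.466, -0.3921, 0.2269]
tool_rot: [0.711, -0.041, 0.054, -0.7]
force: [1.9, -1.4, 0.3]
grip_width: 0.47
lid 36984 med [ 0.536 -0.293  0.082] lo [ 0.449 -0.374  0.081] hi [ 0.644 -0.223  0.084] rect [ 547.5 -276.   179.8  179.5   14.9]
ytop 708 med [ 0.471 -0.242  0.115] lo [ 0.463 -0.255  0.107] hi [ 0.479 -0.228  0.117] rect [ 470.6 -240.6   11.9   29.7   15.7]
pintop 262 med [ 0.463 -0.383  0.121] lo [ 0.457 -0.389  0.112] hi [ 0.468 -0.378  0.123] rect [ 462.7 -383.3   11.4   11.4    5.2]
lever 1144 med [ 0.457 -0.36   0.09 ] lo [ 0.444 -0.393  0.083] hi [ 0.471 -0.332  0.092] rect [ 457.  -364.5   15.8   66.4   14.2]
([-16.0, 91.4, 151.8], [0.9, -22.2, 0.9])
```

```bash
python3 -m handwheel '[-4,0,40,0,-6,0,40, -8,0,80,0,-12,0,40, -12,15,115,0,-18,0,40, -16,40,140,1,-22,1,40, -16,60,152,1,-22,1,40, -16,85,152,1,-22,1,40, -16,85,152,1,-22,1,40, -16,85,152,1,-22,1,40]' 40
python3 - <<'E'
from h import *
p,r,s=tool();print(p,r.as_matrix()[:,0])
print(go([.471,-.240,.0885],down(14.5)))
P0=np.array([.471,-.240,.0885]);R0=down(14.5)
# hinge world
c=np.radians(14.5);ex=np.array([np.cos(c),np.sin(c),0]);ez=np.array([0,0,1.]);ey=np.cross(ez,ex)
H=P0+ex*.155; H[2]=.074
for a in range(5,76,5):
    q=Ro.from_rotvec(ey*np.radians(a)); 
    print(a,go(H+q.apply(P0-H),q*R0,start=(P0,R0)))
E
```

```text
time_s: 5.2
tcp_pos: [0.4703, -0.2393, 0.1357]
tool_rot: [-0.7, -0.086, 0.09, 0.703]
force: [-0.0, -0.6, 0.6]
grip_width: 0.47
[ 0.47028501 -0.23927678  0.13566325] [ 0.96895315  0.24720974 -0.00414084]
([0.7, 47.2, -1.1], [-0.2, -0.2, -0.2])
5 ([1.9, -13.5, -0.0], [-0.0, 0.0, 5.0])
10 ([4.9, -26.7, -0.0], [-0.0, 0.0, 10.0])
15 ([9.0, -39.6, 0.0], [-0.0, 0.0, 15.0])
20 ([14.3, -52.1, 0.0], [-0.0, 0.0, 20.0])
25 ([20.7, -64.1, -0.0], [0.0, 0.0, 25.0])
30 ([28.0, -75.6, -0.0], [-0.0, 0.0, 30.0])
35 ([36.3, -86.3, -0.0], [-0.0, 0.0, 35.0])
40 ([45.6, -96.2, -0.0], [-0.0, 0.0, 40.0])
45 ([55.7, -105.4, -0.0], [0.0, -0.0, 45.0])
50 ([66.5, -113.6, -0.0], [-0.0, 0.0, 50.0])
55 ([78.0, -120.8, -0.0], [-0.0, -0.0, 55.0])
60 ([90.1, -127.0, 0.0], [-0.0, 0.0, 60.0])
65 ([102.6, -132.1, -0.0], [0.0, 0.0, 65.0])
70 ([115.6, -136.1, -0.0], [0.0, -0.0, 70.0])
75 ([128.9, -139.0, -0.0], [0.0, -0.0, 75.0])
```

```bash
python3 -m handwheel '[1,15,-1,0,0,0,40, 1,30,-1,0,0,0,40, 1,40,-1,0,0,0,40, 1,47,-1,0,0,0,40, 1,47,-1,0,0,0,40, 1,47,-1,0,0,0,5, 1,47,-1,0,0,0,5, 1,47,-1,0,0,0,5]' 50
python3 -m handwheel '[2,-13,0,0,0,5,5, 5,-27,0,0,0,10,5, 9,-40,0,0,0,15,5, 14,-52,0,0,0,20,5, 21,-64,0,0,0,25,5, 28,-76,0,0,0,30,5, 36,-86,0,0,0,35,5, 46,-96,0,0,0,40,5]'
python3 - <<'E'
from h import *
p,r,s=tool();print(p,np.round(r.as_matrix(),2),s['qpos'],s['force'],s['ft_torque'])
E
```

```text
time_s: 5.87
tcp_pos: [0.4717, -0.2403, 0.0896]
tool_rot: [-0.701, -0.087, 0.09, 0.702]
force: [-0.5, 0.1, 1.9]
grip_width: 0.127
time_s: 6.53
tcp_pos: [0.5167, -0.2279, 0.1865]
tool_rot: [0.687, -0.16, -0.326, -0.629]
force: [-3.1, 2.1, -2.7]
grip_width: 0.133
[ 0.51669376 -0.22793596  0.18651593] [[ 0.74 -0.63 -0.25]
 [ 0.19 -0.16  0.97]
 [-0.65 -0.76  0.  ]] [-0.23514037  0.66545996  1.41834248 -0.30721055  1.69883586 -0.42407727] [-3.0860646   2.12624274 -2.74951953] [ 0.4089361  -0.26992098  0.07228707]
```

```bash
python3 -m handwheel '[2,-13,0,0,0,5,5, 5,-27,0,0,0,10,5, 9,-40,0,0,0,15,5, 14,-52,0,0,0,20,5, 21,-64,0,0,0,25,5, 28,-76,0,0,0,30,5, 36,-86,0,0,0,35,5, 46,-96,0,0,0,40,5]'
python3 - <<'E'
from h import *
p,r,s=tool();print(p,np.round(r.as_matrix(),2),s['qpos'],s['force'],s['ft_torque'])
E
```

```text
time_s: 7.2
tcp_pos: [0.6116, -0.2021, 0.2301]
tool_rot: [0.59, -0.386, -0.523, -0.479]
force: [-3.7, 0.4, -0.0]
grip_width: 0.128
[ 0.61164216 -0.20212803  0.23010105] [[ 0.16 -0.96 -0.25]
 [ 0.04 -0.24  0.97]
 [-0.99 -0.16  0.01]] [-0.12769733  1.13607923  0.83780037 -0.6183885   2.46697749 -0.57629111] [-3.66611567  0.44080492 -0.0067838 ] [-0.1684716  -0.21011714  0.12741606]
```

```bash
python3 -m handwheel '[1,-5,0,0,0,2,5, 2,-11,0,0,0,4,5, 3,-16,0,0,0,6,5, 3,-16,0,0,0,6,5, 3,-16,0,0,0,6,5, 3,-16,0,0,0,6,30, 3,-16,0,0,0,6,30, 3,-16,0,0,0,6,30]'
python3 - <<'E'
from h import *
p,r,s=tool();print(p,np.round(r.as_matrix(),2),s['qpos'],s['force'],s['ft_torque'],s['grip_width'])
I,W=cloud('scene'); save(I[150:400,100:500],'s3')
E
```

```text
time_s: 7.87
tcp_pos: [0.6274, -0.1982, 0.2298]
tool_rot: [0.569, -0.416, -0.547, -0.451]
force: [1.1, 0.0, 0.4]
grip_width: 0.351
[ 0.62738649 -0.19819911  0.22981916] [[ 0.06 -0.97 -0.25]
 [ 0.02 -0.25  0.97]
 [-1.   -0.06  0.01]] [-0.11991488  1.2115552   0.75349024 -0.71794078  2.56330756 -0.65963755] [1.0753196  0.04518265 0.37068971] [ 0.08730012 -0.46076641 -0.00749664] 0.35071895768781913
```

View pics/s3.png

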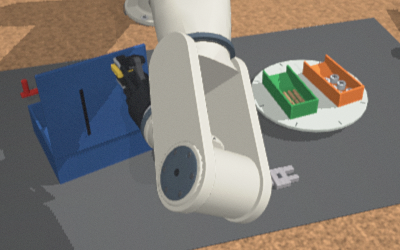

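```bash
python3 -m handwheel '[0,-12,0,0,0,0,30, 0,-25,0,0,0,0,30, 0,-38,0,0,0,0,30, 0,-42,0,0,0,0,30, -30,-42,0,0,0,0,30, -65,-42,0,0,0,0,30, -100,-42,0,0,0,0,30, -140,-42,0,0,0,0,30]'
python3 - <<'E'
from h import *
p,r,s=tool();print(p,np.round(r.as_matrix(),2),s['qpos'],s['force'])
# target above tray
print(go([.53,-.15,.45],down(14)))
I,W=cloud('side'); save(I[60:460,100:640],'d4'); 
E
```

```text
time_s: 8.58
tcp_pos: [0.649, -0.1958, 0.3668]
tool_rot: [0.573, -0.41, -0.549, -0.449]
force: [0.2, -0.1, 0.2]
grip_width: 0.356
[ 0.64902536 -0.1957903   0.36676546] [[ 0.06 -0.96 -0.26]
 [ 0.02 -0.26  0.97]
 [-1.   -0.06  0.01]] [-0.11001788  1.11975877  0.64535794 -0.98358936  2.68866039 -0.96434679] [ 0.20849803 -0.11478227  0.16003926]
([-89.3, 97.4, 75.7], [0.6, 1.1, -86.3])
```

View pics/d4.png

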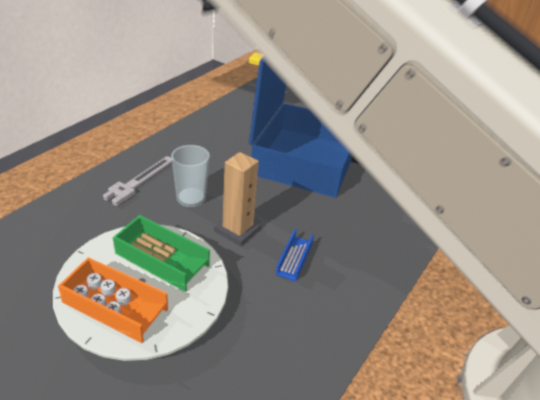

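```bash
python3 -m handwheel '[-30,5,0,0,0,-7,30, -60,10,0,0,0,-14,30, -80,20,0,0,0,-21,30, -89,40,10,0,0,-28,30, -89,60,20,0,0,-35,40, -89,80,40,0,0,-42,60, -89,97,60,0,0,-49,85, -89,97,76,0,0,-56,85]' 30
python3 - <<'E'
from h import *
p,r,s=tool();print(p,s['qpos'])
print(go([.53,.10,.40],down(-20)),go([.53,.10,.40],down(-79)))
E
```

```text
time_s: 9.3
tcp_pos: [0.5262, -0.1487, 0.4581]
tool_rot: [0.702, -0.088, -0.266, -0.655]
force: [-0.4, 0.1, -0.1]
grip_width: 0.877
[ 0.52615158 -0.14867597  0.45805202] [-0.15431664  0.36529994  1.22394765 -0.22020284  2.0166609  -0.4629115 ]
([87.5, 17.5, 239.3], [8.9, 34.1, -28.3]) ([87.5, 17.5, 239.3], [23.9, 91.7, -22.3])
```

```bash
python3 -m handwheel '[15,0,35,1,5,-4,85, 30,0,75,2,10,-8,85, 45,5,110,3,15,-12,85, 60,10,150,5,20,-16,85, 75,15,190,6,25,-20,85, 87,17,225,8,30,-25,85, 87,17,239,9,34,-28,85, 87,17,239,9,34,-28,85]'
python3 - <<'E'
from h import *
p,r,s=tool();print(p,s['qpos'])
print(go([.53,.25,.28],down(-79)))
E
```

```text
time_s: 9.97
tcp_pos: [0.5274, 0.1025, 0.401]
tool_rot: [-0.695, 0.124, -0.122, 0.698]
force: [0.6, 0.3, 0.9]
grip_width: 0.995
[0.52741564 0.10247503 0.40104351] [0.18606528 0.09493331 1.59286659 0.00481094 1.45575625 0.53459982]
([-47.5, 121.7, 139.1], [-0.0, 59.0, -0.3])
```

```bash
python3 -m handwheel '[-8,20,25,0,7,0,85, -16,40,50,0,14,0,85, -24,60,75,0,21,0,85, -32,80,100,0,28,0,85, -40,100,120,0,35,0,85, -47,115,139,0,42,0,85, -47,121,139,0,49,0,85, -47,121,139,0,56,0,85]'
python3 - <<'E'
from h import *
I,W=wcloud(); save(I,'w5'); p,r,s=tool();print(p,s['qpos'])
rep(I,W,['orange','orim','green'])
for n in ['cam1_center']: print([(round(q['p'],2),np.round(q['extent'][:2]),np.round(W[int(q['extent'][1]),int(q['extent'][0])],3)) for q in ctrl.spot_in('wrist',n)])
E
```

```text
time_s: 10.63
tcp_pos: [0.5294, 0.2498, 0.2783]
tool_rot: [0.557, -0.439, 0.434, -0.555]
force: [-0.7, -0.5, -0.1]
grip_width: 0.998
[0.52991252 0.24945745 0.27927586] [0.43429083 0.25192972 1.66381044 0.00566694 1.22973902 1.77278088]
orange 6555 med [0.53  0.273 0.041] lo [0.472 0.234 0.035] hi [0.609 0.311 0.071] rect [540.1 271.7 138.8  67.5  11.1]
orim 1327 med [0.551 0.282 0.07 ] lo [0.472 0.231 0.062] hi [0.612 0.312 0.072] rect [540.2 272.1 138.7  63.5  10.8]
green 1735 med [0.561 0.158 0.069] lo [0.484 0.127 0.061] hi [0.621 0.202 0.072] rect [552.1 163.8 138.9  65.3   6. ]
[(0.6, array([317., 188.]), array([0.537, 0.26 , 0.053]))]
```

View pics/w5.png

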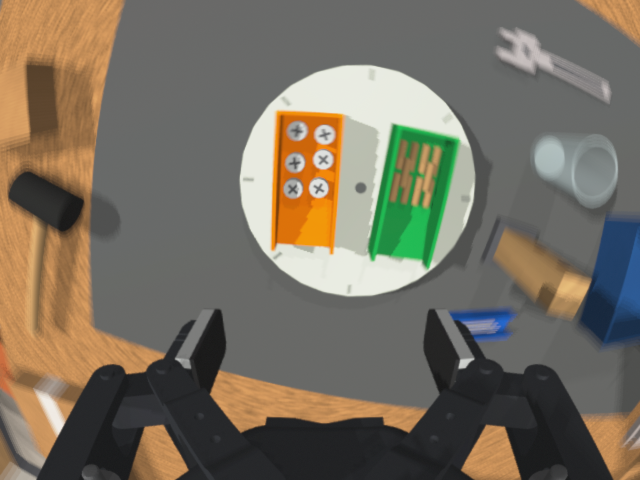

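```bash
python3 - <<'E'
from h import *
print(go([.5547,.2749,.10],down(-79)), go([.5547,.2749,.038],down(-79)))
E
```

```text
([-18.2, 180.0, 30.5], [0.2, 2.9, -0.3]) ([-17.9, 242.0, 30.7], [0.2, 2.9, -0.3])
```

```bash
python3 -m handwheel '[-9,30,15,0,1,0,85, -18,70,30,0,3,0,85, -18,105,30,0,3,0,85, -18,140,30,0,3,0,85, -18,170,30,0,3,0,85, -18,180,30,0,3,0,85, -18,180,30,0,3,0,85, -18,180,30,0,3,0,85]'
python3 - <<'E'
from h import *
print(tool()[0],go([.5547,.2749,.038],down(-79)))
E
```

```text
time_s: 11.4
tcp_pos: [0.5551, 0.2745, 0.101]
tool_rot: [-0.545, 0.452, -0.448, 0.546]
force: [-0.2, 0.9, 0.5]
grip_width: 0.993
[0.55505141 0.27451383 0.10099823] ([-0.1, 63.0, -0.1], [0.2, -0.0, -0.3])
```

```bash
python3 -m handwheel '[0,15,0,0,0,0,85, 0,30,0,0,0,0,85, 0,45,0,0,0,0,85, 0,55,0,0,0,0,85, 0,63,0,0,0,0,85, 0,63,0,0,0,0,70, 0,63,0,0,0,0,60, 0,63,0,0,0,0,55]' 45
python3 -m handwheel '[0,0,0,0,0,0,55, 0,0,0,0,0,0,55, 0,-5,0,0,0,0,55, 0,-12,0,0,0,0,55, 0,-20,0,0,0,0,55, 0,-30,0,0,0,0,55, 0,-40,0,0,0,0,55, 0,-50,0,0,0,0,55]'
python3 - <<'E'
from h import *
p,r,s=tool();print(p,s['force'],s['ft_torque'],s['grip_width'])
I,W=wcloud(); save(I,'w6')
rep(I,W,['orange','green'])
E
```

```text
time_s: 12.07
tcp_pos: [0.5556, 0.2752, 0.0392]
tool_rot: [-0.545, 0.452, -0.448, 0.546]
force: [-0.4, 0.9, -2.4]
grip_width: 0.744
time_s: 12.73
tcp_pos: [0.5559, 0.275, 0.0907]
tool_rot: [-0.545, 0.452, -0.448, 0.546]
force: [0.2, -0.1, -1.9]
grip_width: 0.744
[0.55591482 0.27496718 0.09068202] [ 0.20428076 -0.14889301 -1.85311033] [-0.02469256 -0.02097831  0.03091256] 0.7443522210869331
orange 28505 med [0.57  0.276 0.1  ] lo [0.494 0.238 0.088] hi [0.614 0.313 0.123] rect [555.  264.6 123.7  90.3  18.3]
green 5544 med [0.586 0.173 0.069] lo [0.519 0.13  0.061] hi [0.625 0.221 0.14 ] rect [565.4 182.7 112.1 101.    6. ]
```

View pics/w6.png

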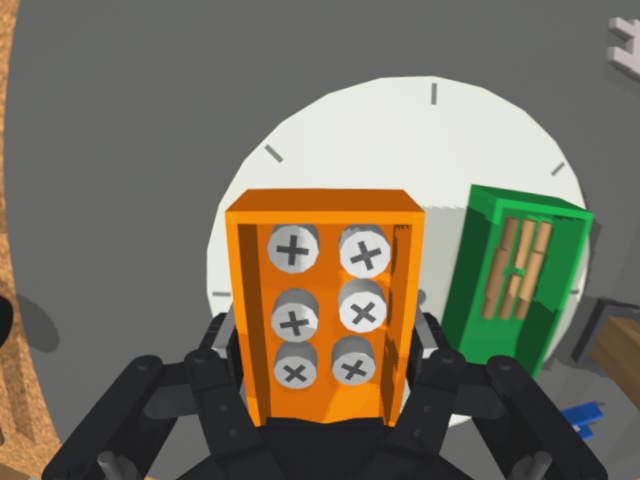

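```bash
cat >> h.py <<'E'
LIPT=None
def lip_tool():
    r=Ro.from_quat([-0.545,0.452,-0.448,0.546]);p=np.array([.5556,.2752,.0392])
    a=np.radians(11);L=np.array([.540-.07*np.cos(a),.272-.07*np.sin(a),.0335+.018])
    return r.inv().apply(L-p)
def pour(case_xy,z,tilt,psi=11):
    "TCP pose that puts the lip at case-frame xy, height z, tray tilted tilt deg"
    c=np.radians(14.7);C=np.array([.5444,-.2663])
    L=np.r_[C+np.array([[np.cos(c),-np.sin(c)],[np.sin(c),np.cos(c)]])@case_xy,z]
    a=np.radians(psi);R=Ro.from_rotvec(-np.array([-np.sin(a),np.cos(a),0])*np.radians(tilt))*down(psi-90)
    return L-R.apply(lip_tool()),R
E
python3 - <<'E'
from h import *
print(lip_tool()); P0=pour([0,0],.2,0); print(P0[0],go([.55,-.0,.32]),go(P0[0]+[0,0,.06],P0[1]))
E
```

```text
[ 0.00016126 -0.01208543 -0.08595442]
[ 0.62874443 -0.24974082  0.18791457] ([267.8, -229.1, -59.1], [0.0, 0.0, 0.0]) ([528.4, -158.5, -29.5], [-0.1, -0.0, -0.3])
```

```bash
python3 -m handwheel '[0,-25,0,0,0,0,55, 5,-60,-5,0,0,0,55, 15,-100,-10,0,0,0,55, 35,-135,-15,0,0,0,55, 60,-165,-20,0,0,0,55, 90,-195,-28,0,0,0,55, 120,-220,-36,0,0,0,55, 150,-229,-40,0,0,0,55]'
python3 -m handwheel '[30,0,-8,0,0,0,55, 65,0,-10,0,0,0,55, 100,0,-10,0,0,0,55, 140,0,-10,0,0,0,55, 175,0,-10,0,0,0,55, 205,0,-10,0,0,0,55, 235,0,-10,0,0,0,55, 260,0,-10,0,0,0,55]'
python3 - <<'E'
from h import *
p,r,s=tool();print(p,s['qpos'],s['force'],s['grip_width'])
print(go([.50,-.25,.30],down(-79)))
P,R=pour([-40,0],0,0)
for t,x,z in [(7,-.07,.24),(14,-.065,.23),(21,-.06,.22),(28,-.05,.20),(35,-.045,.18),(42,-.035,.16),(49,-.025,.14),(56,-.015,.13),(63,-.005,.12),(70,0,.115),(75,0,.115)]:
    P,R=pour([x,0],z,t); print(t,np.round(P,3),go(P,R))
E
```

```text
time_s: 13.45
tcp_pos: [0.5469, 0.1182, 0.3256]
tool_rot: [-0.542, 0.45, -0.45, 0.549]
force: [0.8, 0.3, -2.5]
grip_width: 0.742
time_s: 14.12
tcp_pos: [0.5867, -0.1411, 0.3244]
tool_rot: [-0.542, 0.45, -0.45, 0.549]
force: [0.7, -0.1, -3.3]
grip_width: 0.737
[ 0.58671612 -0.14112846  0.3243526 ] [-0.24326189  0.24368881  1.57561204  0.00858712  1.31753143  1.13372918] [ 0.65377155 -0.10184044 -3.31278794] 0.7371779948464728
([90.5, 23.0, -106.1], [-0.4, -0.0, -0.3])
7 [ 0.562 -0.267  0.238] ([119.6, 84.8, -49.1], [6.6, -0.0, -0.3])
14 [ 0.566 -0.266  0.239] ([119.3, 84.3, -44.6], [13.6, -0.1, -0.3])
21 [ 0.569 -0.265  0.24 ] ([119.0, 83.9, -41.3], [20.6, -0.1, -0.3])
28 [ 0.576 -0.263  0.23 ] ([118.4, 93.8, -34.5], [27.6, -0.1, -0.3])
35 [ 0.577 -0.263  0.219] ([118.1, 104.0, -33.8], [34.6, -0.1, -0.3])
42 [ 0.581 -0.261  0.209] ([117.5, 114.9, -29.3], [41.6, -0.1, -0.3])
49 [ 0.584 -0.26   0.197] ([117.0, 126.6, -25.8], [48.6, -0.2, -0.3])
56 [ 0.587 -0.259  0.195] ([116.3, 129.0, -23.3], [55.6, -0.2, -0.3])
63 [ 0.588 -0.258  0.191] ([115.7, 132.5, -21.6], [62.6, -0.2, -0.3])
70 [ 0.584 -0.258  0.192] ([115.4, 131.9, -25.7], [69.6, -0.2, -0.3])
75 [ 0.578 -0.26   0.195] ([115.4, 128.6, -32.5], [74.6, -0.2, -0.3])
```

```bash
python3 -m handwheel '[15,0,-15,0,0,0,55, 35,0,-30,0,0,0,55, 60,0,-45,0,0,0,55, 85,10,-55,0,0,0,55, 105,25,-55,0,0,0,55, 119,40,-53,0,0,0,55, 119,60,-50,3,0,0,55, 119,80,-49,7,0,0,55]'
python3 - <<'E'
from h import *
p,r,s=tool();print(p,s['qpos'],s['force'],s['grip_width'])
for t,x,z in [(14,-.065,.23),(21,-.06,.22),(28,-.05,.20),(35,-.045,.18),(42,-.035,.16),(49,-.025,.14),(56,-.015,.13),(63,-.005,.12),(70,0,.115),(75,0,.115)]:
    P,R=pour([x,0],z,t); print(t,np.round(P,3),go(P,R))
E
```

```text
time_s: 14.78
tcp_pos: [0.5631, -0.2677, 0.2431]
tool_rot: [-0.507, 0.42, -0.478, 0.581]
force: [0.3, 0.9, -2.6]
grip_width: 0.74
[ 0.56309424 -0.26770371  0.24312432] [-0.49411756  0.28817534  1.70475002  0.10063072  1.05021006  0.84018672] [ 0.32701341  0.91355638 -2.56369395] 0.7398844987754789
14 [ 0.566 -0.266  0.239] ([-0.9, 4.5, 2.8], [6.4, -0.1, -0.2])
21 [ 0.569 -0.265  0.24 ] ([-1.2, 4.5, 6.1], [13.4, -0.1, -0.2])
28 [ 0.576 -0.263  0.23 ] ([-1.8, 15.1, 11.7], [20.4, -0.1, -0.2])
35 [ 0.577 -0.263  0.219] ([-2.1, 25.4, 11.1], [27.4, -0.1, -0.2])
42 [ 0.581 -0.261  0.209] ([-2.7, 36.8, 14.2], [34.4, -0.2, -0.2])
49 [ 0.584 -0.26   0.197] ([-3.3, 48.8, 16.2], [41.4, -0.2, -0.2])
56 [ 0.587 -0.259  0.195] ([-4.0, 51.5, 18.4], [48.4, -0.2, -0.2])
63 [ 0.588 -0.258  0.191] ([-4.6, 55.1, 19.6], [55.4, -0.2, -0.2])
70 [ 0.584 -0.258  0.192] ([-4.9, 54.1, 15.6], [62.4, -0.2, -0.2])
75 [ 0.578 -0.26   0.195] ([-4.9, 49.9, 9.3], [67.4, -0.2, -0.2])
```

```bash
python3 -m handwheel '[-1,4,3,6,0,0,55, -1,5,6,13,0,0,55, -2,15,12,20,0,0,55, -2,25,11,27,0,0,55, -3,37,14,34,0,0,55, -3,49,16,41,0,0,55, -4,51,18,48,0,0,55, -4,51,18,48,0,0,55]'
python3 - <<'E'
from h import *
p,r,s=tool();print(p,s['qpos'],s['force'],s['grip_width'])
R=r.as_matrix(); print('tilt',np.degrees(np.arccos(-R[2,1])),'lip',p+r.apply(lip_tool()))
for t,x,z in [(63,-.005,.12),(70,0,.115),(75,0,.115)]:
    P,R=pour([x,0],z,t); print(t,np.round(P,3),go(P,R))
I,W=cloud('scene'); save(I[150:400,60:460],'s7')
E
```

```text
time_s: 15.45
tcp_pos: [0.586, -0.2553, 0.1962]
tool_rot: [-0.271, 0.231, -0.586, 0.728]
force: [0.2, 0.2, -2.2]
grip_width: 0.743
[ 0.5859767  -0.25527245  0.19620179] [-0.75138441  0.31607458  2.10462841  1.3727993   0.68268748 -0.49894813] [ 0.23513683  0.17877281 -2.22597259] 0.7431151654132427
tilt 48.335554660204465 lip [ 0.52105224 -0.26811105  0.14003925]
63 [ 0.588 -0.258  0.191] ([3.2, 4.7, -2.5], [14.7, -0.3, -1.3])
70 [ 0.584 -0.258  0.192] ([2.8, 1.4, -4.8], [21.7, -0.4, -1.3])
75 [ 0.578 -0.26   0.195] ([2.6, -5.9, -6.9], [26.7, -0.5, -1.3])
```

View pics/s7.png

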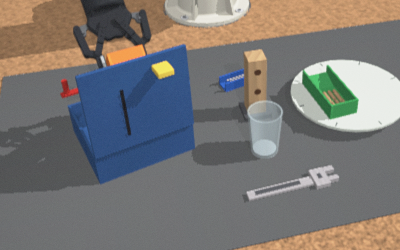

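```bash
python3 -m handwheel '[1,2,-1,5,0,0,55, 2,4,-2,10,0,0,55, 3,4,-3,15,0,-1,55, 3,3,-4,20,0,-1,55, 3,0,-6,24,0,-1,55, 3,-6,-7,27,0,-1,55, 3,-6,-7,27,0,-1,55, 3,-6,-7,27,0,-1,55]'
python3 -m handwheel '[0,0,0,0,0,0,55, 0,0,0,0,0,0,55, 0,0,0,0,0,0,55, 0,0,0,0,0,0,55, 0,0,0,0,0,0,55, 0,0,0,0,0,0,55, 0,0,0,0,0,0,55, 0,0,0,0,0,0,55]'
python3 - <<'E'
from h import *
p,r,s=tool();print(p,s['qpos'],s['force'],s['grip_width'])
R=r.as_matrix(); print('tilt',np.degrees(np.arccos(-R[2,1])),'lip',p+r.apply(lip_tool()))
I,W=wcloud(); save(I,'w8')
E
```

```text
time_s: 16.17
tcp_pos: [0.5766, -0.2594, 0.1923]
tool_rot: [-0.094, 0.085, -0.629, 0.767]
force: [0.6, -0.2, -0.7]
grip_width: 0.74
time_s: 16.83
tcp_pos: [0.5767, -0.2594, 0.1923]
tool_rot: [-0.094, 0.085, -0.629, 0.767]
force: [0.5, -0.4, 0.0]
grip_width: 0.744
[ 0.57667184 -0.25936302  0.19228823] [-0.91541762  0.58689768  2.24242039  1.93271667  1.19069204 -1.25716669] [ 0.48642405 -0.44707008  0.01605383] 0.744034119644372
tilt 75.40062347232642 lip [ 0.54379279 -0.26507439  0.11215961]
```

View pics/w8.png

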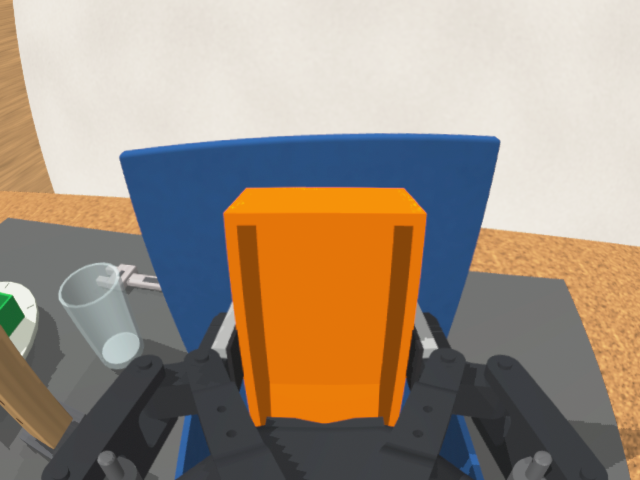

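```bash
python3 - <<'E'
from h import *
for t,x,z in [(72,-.005,.13),(66,-.01,.15),(59,-.02,.17),(52,-.03,.19),(45,-.045,.21),(38,-.055,.23),(31,-.065,.25),(24,-.075,.27),(17,-.08,.28),(10,-.085,.29),(3,-.09,.30),(0,-.09,.30)]:
    P,R=pour([x,0],z,t); print(t,np.round(P,3),go(P,R))
E
```

```text
72 [ 0.577 -0.26   0.208] ([0.6, -3.9, 15.3], [-3.4, -0.6, -0.4])
66 [ 0.58  -0.26   0.224] ([0.7, -5.0, 31.2], [-9.4, -0.6, -0.4])
59 [ 0.579 -0.261  0.237] ([1.2, -9.8, 44.2], [-16.4, -0.6, -0.4])
52 [ 0.577 -0.262  0.25 ] ([1.7, -15.1, 56.1], [-23.4, -0.5, -0.5])
45 [ 0.569 -0.264  0.262] ([2.5, -25.9, 65.6], [-30.4, -0.5, -0.5])
38 [ 0.565 -0.266  0.273] ([3.0, -32.8, 75.4], [-37.4, -0.5, -0.5])
31 [ 0.56  -0.267  0.284] ([3.5, -40.5, 84.3], [-44.4, -0.4, -0.6])
24 [ 0.554 -0.269  0.294] ([4.0, -49.3, 92.3], [-51.4, -0.4, -0.6])
17 [ 0.551 -0.27   0.294] ([4.3, -51.8, 91.3], [-58.4, -0.4, -0.6])
10 [ 0.547 -0.271  0.293] ([4.7, -55.5, 89.8], [-65.4, -0.3, -0.7])
3 [ 0.542 -0.272  0.292] ([5.0, -60.4, 87.9], [-72.4, -0.3, -0.7])
0 [ 0.542 -0.273  0.288] ([5.0, -59.8, 83.4], [-75.4, -0.3, -0.7])
```

```bash
python3 -m handwheel '[0,-4,15,-3,0,0,55, 1,-5,31,-9,0,0,55, 1,-10,44,-16,0,0,55, 2,-15,56,-23,0,0,55, 2,-26,66,-30,0,0,55, 3,-33,75,-37,0,0,55, 3,-40,84,-44,0,0,55, 4,-49,92,-51,0,0,55]'
python3 - <<'E'
from h import *
p,r,s=tool();print(p,s['qpos'],s['grip_width'])
R=r.as_matrix(); print('tilt',np.degrees(np.arccos(-R[2,1])))
print(go([.542,-.273,.30],down(-79)),go([.5556,-.02,.32],down(-79)))
E
```

```text
time_s: 17.55
tcp_pos: [0.5568, -0.2652, 0.288]
tool_rot: [-0.33, 0.282, -0.561, 0.704]
force: [0.7, 1.4, -1.3]
grip_width: 0.745
[ 0.55678505 -0.26519673  0.28796296] [-0.74015102  0.13370372  1.96901305  0.80558709  0.80509787  0.12069837] 0.7448736269220134
tilt 38.56820058495701
([4.2, -19.5, -5.0], [-38.5, 0.6, -1.9]) ([-240.7, 11.5, 55.4], [-38.5, 0.6, -1.9])
```

```bash
python3 -m handwheel '[2,-5,0,-6,0,0,55, 4,-12,-2,-12,0,0,55, 4,-19,-5,-18,0,-1,55, -10,-15,2,-24,0,-1,55, -45,-15,10,-30,0,-1,55, -80,-10,20,-36,0,-2,55, -115,-5,30,-38,0,-2,55, -150,0,38,-38,0,-2,55]'
python3 - <<'E'
from h import *
p,r,s=tool();print(p,s['qpos'],s['grip_width'])
R=r.as_matrix(); print('tilt',np.degrees(np.arccos(-R[2,1])))
print(go([.5556,.05,.32],down(-79)),go([.5556,.275,.20],down(-79)))
E
```

```text
time_s: 18.22
tcp_pos: [0.5554, -0.1106, 0.3157]
tool_rot: [-0.547, 0.444, -0.45, 0.548]
force: [0.7, 1.0, -1.7]
grip_width: 0.74
[ 0.55544193 -0.11059648  0.31567807] [-0.19770883  0.18614535  1.6670405  -0.00255902  1.2802814   1.17202941] 0.7404252873059666
tilt 0.4863320581845352
([-157.3, -5.0, 32.4], [-0.4, 0.6, 0.3]) ([-378.4, 114.1, 76.7], [-0.4, 0.6, 0.3])
```

```bash
python3 -m handwheel '[-40,0,8,0,0,0,55, -80,0,16,0,1,0,55, -120,0,24,0,1,0,55, -160,0,33,0,1,0,55, -200,0,40,0,1,0,55, -240,0,48,0,1,0,55, -275,10,56,0,1,0,55, -300,20,61,0,1,0,55]'
python3 -m handwheel '[-30,10,5,0,0,0,55, -60,30,12,0,0,0,55, -78,60,15,0,0,0,55, -78,100,15,0,0,0,55, -78,130,15,0,0,0,55, -78,150,15,0,0,0,55, -78,160,15,0,0,0,55, -78,160,15,0,0,0,55]'
python3 - <<'E'
from h import *
p,r,s=tool();print(p,s['force'],s['grip_width'])
print(go([.5556,.275,.041],down(-79)))
I,W=wcloud();rep(I,W,['orange','green'])
E
```

```text
time_s: 18.88
tcp_pos: [0.5548, 0.1986, 0.2945]
tool_rot: [-0.543, 0.449, -0.454, 0.545]
force: [-0.4, -0.4, -1.3]
grip_width: 0.737
time_s: 19.55
tcp_pos: [0.5547, 0.2767, 0.1317]
tool_rot: [0.545, -0.449, 0.454, -0.543]
force: [0.4, -0.8, -0.1]
grip_width: 0.74
[0.55472225 0.27671965 0.13166794] [ 0.4145421  -0.83776862 -0.08132313] 0.7398291268618382
([1.3, 90.7, 0.3], [-0.1, -0.4, 0.3])
orange 41335 med [0.566 0.277 0.132] lo [0.493 0.241 0.129] hi [0.613 0.315 0.165] rect [513.9 277.8 194.3 118.5  22.5]
green 4300 med [0.58  0.164 0.069] lo [0.503 0.129 0.061] hi [0.625 0.233 0.161] rect [556.2 183.6 130.3 104.2   5.9]
```

```bash
python3 -m handwheel '[1,25,0,0,0,0,55, 1,50,0,0,0,0,55, 1,65,0,0,0,0,55, 1,78,0,0,0,0,55, 1,85,0,0,0,0,55, 1,89,0,0,0,0,55, 1,91,0,0,0,0,55, 1,92,0,0,0,0,55]'
python3 -m handwheel '[0,0,0,0,0,0,55, 0,0,0,0,0,0,70, 0,0,0,0,0,0,85, 0,0,0,0,0,0,85, 0,0,0,0,0,0,85, 0,-10,0,0,0,0,85, 0,-25,0,0,0,0,85, 0,-45,0,0,0,0,85]'
python3 -m handwheel '[0,-30,0,0,0,0,85, 0,-60,0,0,0,0,85, 0,-90,0,0,0,0,85, 0,-130,0,0,0,0,85, 0,-170,0,0,0,0,85, 0,-210,0,0,0,0,85, 0,-230,0,0,0,0,85, 0,-230,0,0,0,0,85]'
python3 - <<'E'
from h import *
p,r,s=tool();print(p,s['force'],s['grip_width'])
I,W=wcloud();rep(I,W,['orange','orim','green'])
a=I.copy()
I2,W2=cloud('side'); save(np.hstack([cv2.resize(a,(400,300)),cv2.resize(I2[100:400,120:520],(400,300))]),'f9')
z=W2[...,2]
H=cv2.cvtColor(I2,cv2.COLOR_RGB2HSV)
m=(H[...,0]>95)&(H[...,0]<130)&(H[...,1]>110)&(W2[...,1]<-.1)&(z>.1); q=W2[m]; c=np.radians(14.7)
xc=(q[:,0]-.5444)*np.cos(c)+(q[:,1]+.2663)*np.sin(c); print('lid slope deg',np.degrees(np.arctan(np.polyfit(q[:,2],xc,1)[0])),np.percentile(xc,[2,98]))
for n in ['cam1_center']: print([(round(k['p'],2),np.round(k['extent'][:2]),np.round(W2[int(k['extent'][1]),int(k['extent'][0])],3)) for k in ctrl.spot_in('side',n)])
E
```

```text
time_s: 20.27
tcp_pos: [0.5573, 0.2762, 0.0424]
tool_rot: [-0.543, 0.449, -0.454, 0.545]
force: [0.4, 0.2, -0.9]
grip_width: 0.74
time_s: 20.93
tcp_pos: [0.5561, 0.2759, 0.0874]
tool_rot: [0.544, -0.449, 0.454, -0.544]
force: [-0.5, 0.6, 0.3]
grip_width: 0.997
time_s: 21.6
tcp_pos: [0.557, 0.278, 0.3245]
tool_rot: [-0.541, 0.448, -0.455, 0.547]
force: [0.1, 0.2, 0.7]
grip_width: 0.996
[0.55695138 0.27795001 0.3244607 ] [0.13211567 0.24557698 0.65910505] 0.9963979527240271
orange 6673 med [0.545 0.273 0.039] lo [0.475 0.235 0.036] hi [0.613 0.312 0.071] rect [543.2 273.4 139.4  63.1  10.6]
orim 1096 med [0.564 0.273 0.07 ] lo [0.474 0.233 0.062] hi [0.616 0.315 0.072] rect [543.7 273.4 138.4  63.1  10.5]
green 1450 med [0.567 0.164 0.069] lo [0.484 0.128 0.061] hi [0.624 0.202 0.072] rect [553.1 164.  140.6  64.9   6. ]
lid slope deg -2.1018500784698526 [0.08557715 0.09320562]
[(0.33, array([240., 240.]), array([0.755, 0.025, 0.011]))]
```

View pics/f9.png

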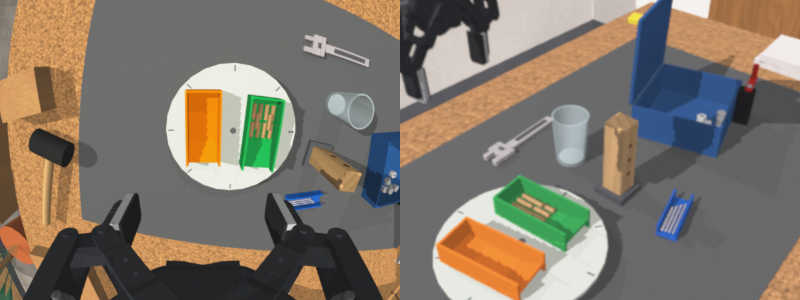

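```bash
python3 -m handwheel '[40,-10,-5,0,0,0,85, 80,-15,-10,0,0,0,85, 120,-15,-20,0,0,0,85, 160,-15,-30,0,0,0,85, 200,-15,-40,0,0,0,85, 240,-15,-50,0,0,0,85, 280,-15,-60,0,0,0,85, 310,-15,-70,0,0,0,85]'
python3 -m handwheel '[40,0,-15,0,0,0,85, 80,0,-30,0,0,0,85, 120,0,-50,0,0,0,85, 140,0,-70,0,0,0,85, 150,0,-90,0,0,0,85, 150,0,-100,0,0,0,85, 150,0,-100,0,0,0,85, 150,0,-100,0,0,0,85]'
python3 - <<'E'
from h import *
p,r,s=tool();print(p)
I,W=wcloud(); c=np.radians(14.7)
d=W-np.array([.5444,-.2663,.0035]); x=d[...,0]*np.cos(c)+d[...,1]*np.sin(c); y=-d[...,0]*np.sin(c)+d[...,1]*np.cos(c)
H=cv2.cvtColor(I,cv2.COLOR_RGB2HSV)
m=(abs(x)<.084)&(abs(y)<.094)&(d[...,2]<.12)&(H[...,1]<70)&(d[...,2]>.012)
n,l,st,ce=cv2.connectedComponentsWithStats(m.astype(np.uint8))
for i in range(1,n):
    if st[i,4]>25: k=l==i; print(st[i],'case xyz lo/hi',np.round([x[k].min(),x[k].max(),y[k].min(),y[k].max(),np.percentile(d[k][:,2],2),np.percentile(d[k][:,2],98)],3))
vs,us=np.where((abs(x)<.1)&(abs(y)<.11)&(d[...,2]<.12)); print(us.min(),us.max(),vs.min(),vs.max())
save(cv2.resize(I[vs.min():vs.max(),us.min():us.max()],None,fx=2,fy=2)[:600,:800],'w10')
for k in ctrl.spot_in('wrist','cam1_center'): e=k['extent'];print(round(k['p'],2),np.round(e),np.round([x[int(e[1]),int(e[0])],y[int(e[1]),int(e[0])],d[int(e[1]),int(e[0]),2]],3))
E
```

```text
time_s: 22.42
tcp_pos: [0.5413, -0.0436, 0.3316]
tool_rot: [0.545, -0.45, 0.453, -0.543]
force: [-0.1, 1.4, 0.3]
grip_width: 0.995
time_s: 23.08
tcp_pos: [0.4702, -0.2087, 0.3316]
tool_rot: [0.545, -0.451, 0.453, -0.543]
force: [0.1, 0.3, 0.3]
grip_width: 0.994
[ 0.47020228 -0.20873027  0.33155668]
[377 150  16  16 203] case xyz lo/hi [-0.04  -0.022 -0.012  0.006  0.014  0.021]
[361 165  18  15 201] case xyz lo/hi [-0.056 -0.039  0.006  0.027  0.015  0.027]
[360 181  46  22 680] case xyz lo/hi [-0.084 -0.059 -0.025  0.029  0.015  0.035]
285 485 46 223
0.63 [389. 192.   6.  16.] [-0.074 -0.006  0.024]
```

View pics/w10.png

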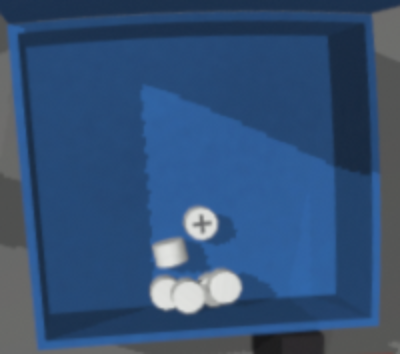

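```bash
python3 -m handwheel '[5,20,-5,0,0,0,85, 10,40,-10,0,0,0,85, 20,60,-20,0,0,0,85, 30,80,-30,0,0,0,85, 40,90,-40,0,0,0,85, 40,90,-50,0,0,0,85, 40,90,-50,0,0,0,85, 40,90,-50,0,0,0,85]'
python3 - <<'E'
from h import *
I,W=wcloud(); c=np.radians(14.7)
d=W-np.array([.5444,-.2663,.0035]); x=d[...,0]*np.cos(c)+d[...,1]*np.sin(c); y=-d[...,0]*np.sin(c)+d[...,1]*np.cos(c)
H=cv2.cvtColor(I,cv2.COLOR_RGB2HSV)
m=(abs(x)<.086)&(abs(y)<.094)&(d[...,2]<.12)&(H[...,1]<70)&(d[...,2]>.012)
vs,us=np.where(m); print(us.min(),us.max(),vs.min(),vs.max(),d[m][:,2].max())
a=I[max(0,vs.min()-12):vs.max()+25,us.min()-40:us.max()+40]; b=cv2.resize(a,None,fx=4,fy=4,interpolation=cv2.INTER_CUBIC)[:300]
g=cv2.resize(I,(400,300)); b=cv2.resize(b,(400,int(b.shape[0]*400/b.shape[1])))
o=np.zeros((max(300,b.shape[0]),800,3),np.uint8);o[:300,:400]=g;o[:b.shape[0],400:]=b;save(o,'w11')
E
```

```text
time_s: 23.85
tcp_pos: [0.4301, -0.2568, 0.2429]
tool_rot: [0.545, -0.45, 0.453, -0.543]
force: [0.0, -0.4, 0.4]
grip_width: 0.994
330 386 109 175 0.03546949210421216
```

View pics/w11.png

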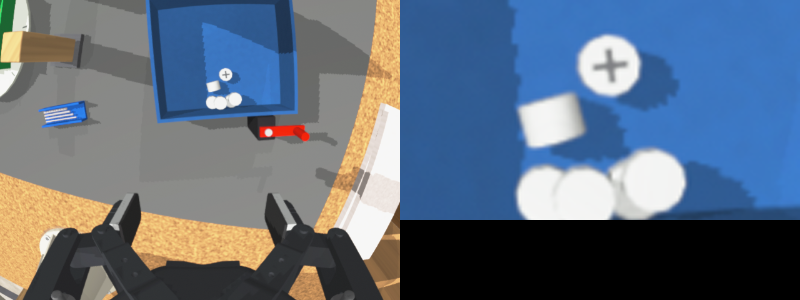

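```bash
python3 -c "
from bench import ctrl
s=ctrl.sense();print(s['time_s'],s['force']);print(ctrl.close_job())"
```

```text
23.9 [-0.23582682  0.56020548 -0.73343363]
the job is handed in; nothing more can be done
None
```

The job is done and was handed in at 23.9 s of the 72 s allowed; no verdict came back.

- **Latch:** I swung it to about 1.55 rad, measured in the wrist picture right after the move.
- **Lid:** I opened it by its tab, and the final side picture shows it about 2° off vertical.
- **Pour:** I tipped the orange tray to about 75° with its lip over the middle of the case. The wrist view then showed the tray empty.
- **Tray:** It stands upright on the turntable, about 3 mm from where it started and about 55 mm from the axis.
- **Cam locks:** I counted six in the case in the last close view, none above 36 mm. One is half hidden behind another, so I had to separate those two by eye. The last pictures show none outside the case.
- **Things to leave alone:** The dowel tray measured the same within about 1 mm. The glass, wrench and hex key set look undisturbed, but I did not measure them.
- **Disagreements:**
  - The scene camera read about 7 mm off the side and wrist cameras in x, so I used the wrist camera.
  - The network's search for cam locks missed most of them, so the count comes from the picture and depth.

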